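# Prime the mister and hold its spring-return dial at the third click

## Robot

A 6-joint arm with a two-finger parallel gripper is mounted at the origin on the work surface. World frame = base frame: x ahead of the robot, y to its left, z up, the work surface at z = 0. Lengths are in m, angles in rad, forces in N, time in s.
With the tool pointing down it reaches from about 0.375 to 0.9 m from the base axis. Payload 3.1 kg.
Tool frame: the origin (TCP) lies where the fingers leave the gripper's body, on its centre line; the fingertips stand 73 mm ahead of it and the grasp point (between the pads) lies 54 mm ahead of it; z points along the fingers, y is the line along which they close (so a half turn about z gives the same grasp; the last joint's range is limited). The gripper opens to 85 mm and grips with 20 to 120 N. Pads are 22 mm wide; open, the fingers measure 114 mm over their backs; the gripper's body (76 mm by 85 mm) begins 54 mm behind the grasp point. The pads swing forward as they close: fully open they stand 13 mm farther back than shut.
Start: joints at [-1.431, 0.527, 1.433, -0, 1.181, -0.178], TCP at [0.195, -0.594, 0.304] pointing down, gripper open.
Joint ranges: [-3.08, 3.08], [-0.75, 2.2], [0.22, 2.44], [-1.43, 4.57], [0, 2.65], [-2.85, 2.85]. Speed limits (rad/s): [2.79, 2.79, 3.14, 3.14, 3.14, 3.14].

## Interface

Orientations are given as a unit quaternion [x, y, z, w].
In Python, from station import manip gives the robot as it stands.
- The arm moves only by the tool step_arm, never from a script. Its argument "moves" is one flat list of numbers, 5 for each row, row after row: the opening, from 0 (shut) to 1 (fully open), then the shift along the world's x, y, z scaled (see below), then the turn about the world's z scaled (see below). In form: [fingers, x, y, z, yaw, fingers, x, y, z, yaw, ...]. A call has 1 to 12 rows; each row is the pose to reach, as a shift and turn from the pose commanded when the call began, turning the shorter way round; what a row does not reach only later rows make up. The controller multiplies each number of a shift by 200 mm and each number of a turn by pi rad. A row lasts 1/8 s, in which the tool goes at most 62.5 mm and 10.7 degrees, less where a joint would pass 70% of its speed; a pose out of reach is approached as far as the arm can. A call with a number of a shift or a turn outside -1 to 1 is refused whole. A call with a gripper value outside its range is refused whole. The fingers move at their own pace and stop on an object; "grip_force" is the grip in N (left out, the last holds). Time passes only in rows, so rows that repeat a pose let the fingers close. It gives the time, the measured TCP pose, the force, the opening and the grip force at its end, in the units of the state.
- manip.sense(): the state, without advancing time (a new reading comes with each control period).
- manip.snapshot(name): name is "scene" or "side" or "wrist"; returns a dict with "color" (480x640x3 uint8, blue, green, red), "z_map" (480x640 float32, m along the optical axis (not along the pixel's ray), 0 where there is no reading), "fovy" (degrees; the focal length in pixels is half the picture's height over the tangent of half this angle, whatever the lens; pixels are square), "cx", "cy" (the principal point, pixels), "R" (3x3) and "t" (3): a world point X has camera coordinates R X + t; the wrist camera has in their place "mount" (4x4, takes a point from camera to tool coordinates, whose origin is the TCP and whose axes are the flange's). Camera axes: x right, y down, z forward; pixel columns grow to the right and rows downward; lengths in m; the calibration is good to about 2 mm. A picture is of the moment at which its call begins: read the wrist's pose just before it.
- manip.sign_off(): hands the job in; it is judged then, once.
The state is a dict: "t": time; "q": joint angles; "qd": joint speeds; "tau": joint torques, N m; "tcp_pos": TCP position; "tool_rot": TCP orientation; "force": force on the tool from outside, world axes, zero at the start; "ft_torque": the same for the moment, N m; "finger_gap": opening from 0.0 (shut) to 1.0 (fully open); "gripper_force": force on a finger pad.
Only numpy, scipy, OpenCV 4.12 (cv2) and the standard library are available. Lean on these libraries where they do the work, as an engineer would, in place of code of your own. Each camera call takes 0.05 s, during which the arm holds its last target. There are 200 camera calls.

## Task

Prime the terrarium mister: press the orange pump cap of the bottle all the way down and let it spring back up. Then grip the bar of the grey controller's spring-return dial and turn it clockwise past the first two clicks to the third (green mark), not on to the fourth, and finish while still holding it there against its spring. Leave the cups, tongs, hide and water dish where they are.

Things in the scene. Friction and masses are not known exactly. Their poses are not given: they have to be found in the camera images.
- bottle: blue mister bottle, 74 mm wide, fixed upright to the worktop on a 100 mm wide, 8 mm thick steel foot; with its pump cap up it is 192 mm tall. Origin at the centre of its underside, z up. It may stand on the left or on the right
- cap_top (a point): centre of the flat round top (40 mm wide) of the bottle's orange pump cap, 192 mm above the worktop when up; a short thin nozzle sticks out of the cap's side 36 mm from the axis, along the bottle's -x axis. Pressed straight down it travels 12 mm
- cap (a joint): how far the pump cap is pressed down, in m: 0 up, 0.012 at its bottom stop. Spring 3 N at the top, rising evenly to 9 N at the bottom; it comes back up by itself
- controller: grey mist controller, box 130 mm (x) by 150 mm (y) by 55 mm tall, fixed to the worktop; origin at the centre of its underside, z up. The dial's axis is vertical through this origin. Around the dial on its black top, 47 mm from the axis, are five marks: white at rest (towards the controller's -x), then clockwise every 0.4 rad yellow (1st click), yellow (2nd), wide green (3rd), red (4th)
- dial_bar: aluminium grip bar of the dial, 56 mm long (its x axis), 16 mm wide (its y axis), 34 mm tall; origin at the centre of its underside, on the dial's vertical axis, 68 mm above the worktop, so its top is at 102 mm. It stands on the white dial disc (72 mm wide, top at 68 mm) and turns with it. A red stripe on top marks its pointer end, its -x end. At rest it is parallel to the controller's x axis
- dial (a joint): angle of the dial in rad: 0 at rest, growing as it turns clockwise seen from above; clicks at 0.4, 0.8, 1.2 (third, green mark) and 1.6 (fourth), end stop at 1.68. A spring always drives it back to 0: 0.06 N m at rest, rising evenly to 0.13 N m at the third click; each click adds and takes away up to 0.04 N m, so it never stays anywhere but at 0 when let go
- cup0: white plastic feeding cup, 68 mm wide at the rim, 50 mm tall, standing in the wooden rack of four cups at the far side of the worktop; origin at the centre of its underside. A bystander
- cup1: green plastic feeding cup, 68 mm wide at the rim, 50 mm tall, standing in the wooden rack of four cups at the far side of the worktop; origin at the centre of its underside. A bystander
- cup2: yellow plastic feeding cup, 68 mm wide at the rim, 50 mm tall, standing in the wooden rack of four cups at the far side of the worktop; origin at the centre of its underside. A bystander
- cup3: white plastic feeding cup, 68 mm wide at the rim, 50 mm tall, standing in the wooden rack of four cups at the far side of the worktop; origin at the centre of its underside. A bystander
- tongs: stainless tweezer tongs lying flat, 220 mm long (x axis), 30 mm wide at the open end, 12 mm high; origin at the middle of the underside. A bystander
- hide: sandstone-coloured resin hide, an arch about 120 by 130 mm and 70 mm high; origin at the centre of its underside. A bystander
- dish: white ceramic water dish, 90 mm wide, 30 mm tall; origin at the centre of its underside. A bystander

How it is judged:
On the way, in this order (a step that is already met when the one before it is completed fails the run):
1. the pump cap is pressed fully down (value of joint cap above 0.009 m), for 0.05 s.
2. the pump cap has sprung back up and the dial is still at rest (value of joint cap below 0.002 m and value of joint dial below 0.2 rad), for 0.1 s.
3. the dial is held at its third click (value of joint dial between 1.08 and 1.32 rad), for 0.3 s.
At the end, for the whole second after the job is handed in: the dial stands still within 0.12 rad of its third click (1.08 to 1.32 rad), the gripper's fingers bear on its grip bar with more than 1 N and hold it there against the spring, and the pump cap is up (pressed less than 2 mm) (all of step 3 and velocity of joint dial between -0.1 and 0.1 rad/s and contact force between the fingers and dial_bar above 1 N and value of joint cap below 0.002 m); the arm keeps its last pose, push and grip.
It fails at once if the dial is turned on towards the fourth click (beyond 1.42 rad) (value of joint dial above 1.42 rad).
It fails at once if a bystander (cup, tongs, hide or dish) is moved more than 20 mm (distance of any of cup0, cup1, cup2, cup3, tongs, hide, dish from where it was at the start of the episode above 0.02 m).
It also fails if it takes over 48 s, if anything falls off the work surface, if the arm or the gripper's body presses on something with over 40 N, if the wrist force passes 120 N, or if a joint passes its speed limit or range.

## Working session

There is one attempt and no reset: what is moved stays moved. The work goes in short steps, Python scripts to look and compute and a tool call to move; the robot and the scene stay as the last step left them, time stands still between calls to the robot, and variables do not carry over. Pictures are saved under pics/ and viewed, at most 10 in all, crops included, and the job is handed in when it is done.

Besides the shell and the picture viewer there is one more tool, called after "Emit:" as a command line: name --argument value ..., lists and objects as JSON in quotes. step_arm: Moves the arm, as the interface text tells. Its arguments: {"type":"object","properties":{"moves":{"type":"array","items":{"type":"number"}},"grip_force":{"type":"number"}},"required":["moves"]}

```bash
mkdir -p pics; cat > h.py <<'E'
import numpy as np,cv2
from station import manip
def snap(n):
    s=manip.sense(); p=manip.snapshot(n); return s,p
def world(p):
    z=p["z_map"];f=240/np.tan(np.radians(p["fovy"])/2)
    v,u=np.mgrid[:480,:640]
    c=np.stack([(u-p["cx"])/f*z,(v-p["cy"])/f*z,z],-1)
    return (c-np.array(p["t"]))@np.array(p["R"])
E
python3 - <<'E'
from h import *
for n in("scene","side"):
    s,p=snap(n); cv2.imwrite(f"pics/{n}0.png",p["color"]); W=world(p); np.savez(n+".npz",W=W,c=p["color"],z=p["z_map"])
print(s)
E
```

```text
{'t': 0.05, 'q': array([-1.43149563e+00,  5.28386534e-01,  1.43389286e+00,  2.04804264e-05,
        1.18141625e+00, -1.78502944e-01]), 'qd': array([ 0.00153967,  0.00012063, -0.00117793, -0.00077966,  0.0005177 ,
        0.0020177 ]), 'tau': array([-1.86613136e-05, -4.43689334e+01, -1.78779584e+01, -2.33957389e-04,
        3.86179512e-03, -6.65759075e-06]), 'tcp_pos': array([ 0.19525172, -0.59312764,  0.30298539]), 'tool_rot': array([ 9.87401719e-01,  1.58230021e-01,  3.00769037e-05, -1.05110601e-03]), 'force': array([-0.57409687, -0.65770669,  0.32738397]), 'ft_torque': array([ 0.00173301, -0.03361488,  0.00556379]), 'gripper_force': 0.0, 'finger_gap': 0.9997358667541446}
```

View pics/scene0.png

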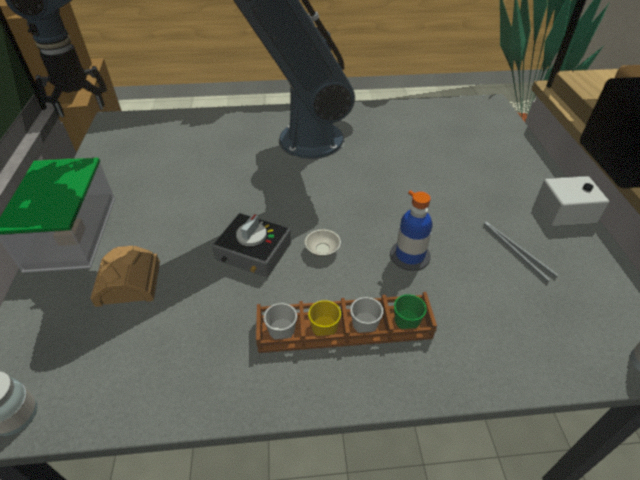

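View pics/side0.png

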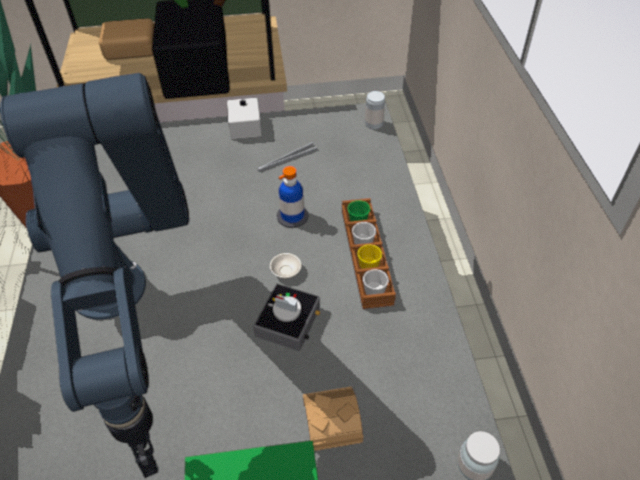

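The scene view shows the orange cap at about (421,197), the dial at (252,232) on the controller, and the dish between them at (322,243). In the side view the cap is at (290,172) and the dial at (288,307).

```bash
python3 - <<'E'
from h import *
for n,b,d in(("scene",(421,200),(252,232)),("side",(290,174),(288,307))):
    D=np.load(n+".npz");W=D["W"];c=D["c"];hsv=cv2.cvtColor(c,cv2.COLOR_BGR2HSV)
    v,u=np.mgrid[:480,:640]; ok=D["z"]>0
    near=lambda q,r:(abs(u-q[0])<r)&(abs(v-q[1])<r)&ok
    m=near(b,18)&(hsv[...,0]<15)&(hsv[...,1]>150)
    P=W[m]; print(n,"cap all",len(P),P.min(0).round(3),P.max(0).round(3))
    T=P[P[:,2]>P[:,2].max()-.006]; print(" top",len(T),T.mean(0).round(3),T.min(0).round(3),T.max(0).round(3))
    m=near(d,45); P=W[m]; 
    for lo,hi,t in((.09,.112,"bar"),(.06,.08,"disc"),(.048,.059,"boxtop")):
        Q=P[(P[:,2]>lo)&(P[:,2]<hi)]
        if len(Q)<4: print(t,len(Q)); continue
        r=cv2.minAreaRect((Q[:,:2]*1000).astype(np.float32)); print(" ",t,len(Q),Q.mean(0).round(4),np.round(r[0],1),np.round(r[1],1),round(r[2],1))
    for nm,mm in(("red",(hsv[...,0]<8)|(hsv[...,0]>172)),("green",(hsv[...,0]>45)&(hsv[...,0]<80)),("yel",(hsv[...,0]>20)&(hsv[...,0]<35))):
        mm=mm&near(d,35)&(hsv[...,1]>110)&(hsv[...,2]>90)
        for q in np.argwhere(mm): print("  ",nm,q[::-1],W[tuple(q)].round(3))
E
```

```text
scene cap all 246 [0.513 0.183 0.177] [0.565 0.221 0.196]
 top 166 [0.546 0.204 0.193] [0.526 0.185 0.19 ] [0.565 0.221 0.196]
  bar 174 [ 0.4978 -0.1822  0.1004] [ 493.9 -182.4] [17.7 59.9] 61.6
  disc 415 [ 0.5048 -0.1791  0.0683] [ 496.6 -180.5] [135.9  92.9] 58.6
  boxtop 1694 [ 0.5093 -0.181   0.0558] [ 494.7 -182.7] [150.9 133.3] 61.4
   red [254 215] [ 0.47  -0.172  0.103]
   red [253 216] [ 0.474 -0.174  0.103]
   red [253 217] [ 0.48  -0.174  0.106]
   red [252 218] [ 0.482 -0.177  0.104]
   red [266 240] [ 0.511 -0.148  0.057]
   red [267 240] [ 0.513 -0.145  0.058]
   red [268 240] [ 0.511 -0.143  0.056]
   red [269 240] [ 0.511 -0.141  0.056]
   red [266 241] [ 0.516 -0.148  0.058]
   red [267 241] [ 0.518 -0.145  0.06 ]
   red [268 241] [ 0.513 -0.143  0.055]
   red [269 241] [ 0.518 -0.14   0.059]
   red [270 241] [ 0.517 -0.138  0.059]
   red [269 242] [ 0.519 -0.141  0.057]
   red [270 242] [ 0.521 -0.138  0.059]
   green [270 234] [ 0.49  -0.138  0.055]
   green [272 234] [ 0.492 -0.133  0.057]
   green [268 235] [ 0.494 -0.143  0.056]
   green [269 235] [ 0.496 -0.1
[... 2137 characters left out ...]

   green [288 293] [ 0.502 -0.13   0.058]
   green [289 293] [ 0.504 -0.13   0.057]
   green [286 294] [ 0.496 -0.128  0.052]
   green [287 294] [ 0.499 -0.133  0.058]
   green [288 294] [ 0.501 -0.134  0.059]
   green [289 294] [ 0.504 -0.134  0.058]
   green [286 295] [ 0.496 -0.135  0.056]
   green [287 295] [ 0.499 -0.136  0.057]
   green [288 295] [ 0.501 -0.136  0.057]
   green [289 295] [ 0.504 -0.136  0.057]
   yel [280 294] [ 0.48  -0.132  0.06 ]
   yel [280 295] [ 0.48  -0.131  0.054]
   yel [273 298] [ 0.461 -0.143  0.06 ]
   yel [274 298] [ 0.463 -0.14   0.057]
   yel [273 299] [ 0.461 -0.145  0.059]
   yel [274 299] [ 0.463 -0.141  0.054]
   yel [274 300] [ 0.463 -0.149  0.06 ]
```

Everything agrees: cap top at (0.546, 0.203, 0.192), dial axis at (0.493, −0.182), pointer at 151.4° and third click at 82.7°. The grasp yaw is +133° from now, because the other half turn would run out of joint 6 range. I'll travel to the bottle with the fingers shut, turning on the way.

Emit:
step_arm --moves '[0,0,1,0,0.2,0,0,1,0,0.2,0,0,1,0,0.2,0,0,1,0,0.2,0,0,1,0,0.2]'

```text
t: 0.72
tcp_pos: [0.1954, -0.3925, 0.304]
tool_rot: [0.89, 0.456, 0.0, -0.0]
force: [0.4, -0.7, 0.0]
finger_gap: -0.002
gripper_force: 0.0
```

Emit:
step_arm --moves '[0,1,1,0,0.2,0,1,1,0,0.2,0,1,1,0,0.2,0,1,1,0,0.2,0,1,1,0,0.2,0,1,1,0,0.2]'

```text
t: 1.48
tcp_pos: [0.3975, -0.1934, 0.3039]
tool_rot: [0.705, 0.709, 0.0, 0.001]
force: [0.7, -1.4, -1.2]
finger_gap: -0.0
gripper_force: 0.0
```

Emit:
step_arm --moves '[0,0.75,1,0,0.2,0,0.75,1,0,0.2,0,0.75,1,0,0.2,0,0.75,1,0,0.2,0,0.75,1,0,0.2,0,0.75,1,0,0.2]'

```text
t: 2.22
tcp_pos: [0.5452, 0.0051, 0.3034]
tool_rot: [0.453, 0.892, -0.001, -0.0]
force: [-0.0, -0.9, -0.4]
finger_gap: 0.0
gripper_force: 0.0
```

Emit:
step_arm --moves '[0,0,0.98,0,0.14,0,0,0.98,0,0.14,0,0,0.98,0,0.14,0,0,0.98,0,0.14,0,0,0.98,0,0.14,0,0,0.98,0,0.14]'

```text
t: 2.98
tcp_pos: [0.5455, 0.1999, 0.3038]
tool_rot: [0.249, 0.969, -0.0, -0.0]
force: [-0.0, -0.1, -0.1]
finger_gap: 0.001
gripper_force: 0.0
```

Emit:
step_arm --moves '[0,0,0.015,-0.18,0,0,0,0.015,-0.18,0,0,0,0.015,-0.22,0,0,0,0.015,-0.22,0,0,0,0.015,-0.22,0]'

```text
t: 3.6
tcp_pos: [0.546, 0.2048, 0.2612]
tool_rot: [0.247, 0.969, -0.0, 0.001]
force: [-0.0, -2.1, 3.5]
finger_gap: 0.002
gripper_force: 2.2
```

Emit:
step_arm --moves '[0,0,0,-0.02,0,0,0,0,-0.04,0,0,0,0,-0.05,0,0,0,0,-0.05,0]'

```text
t: 4.1
tcp_pos: [0.5461, 0.2051, 0.2526]
tool_rot: [0.247, 0.969, 0.0, 0.002]
force: [-3.5, -4.3, 12.1]
finger_gap: -0.002
gripper_force: 6.7
```

Emit:
step_arm --moves '[0,0,0,-0.01,0,0,0,0,-0.01,0,0,0,0,-0.01,0]'

```text
t: 4.47
tcp_pos: [0.5461, 0.2051, 0.2525]
tool_rot: [0.247, 0.969, 0.0, 0.002]
force: [-4.8, -4.4, 23.2]
finger_gap: -0.0
gripper_force: 11.5
```

The force climbs with no further travel, so the cap is at its bottom stop. I'll lift and go over to the dial.

Emit:
step_arm --moves '[0,0,0,0.3,0,0,0,0,0.3,0,0,0,-1,0.3,0,1,0,-1,0.3,0,1,0,-1,0.3,0,1,0,-1,0.3,0,1,0,-1,0.3,0]'

```text
t: 5.35
tcp_pos: [0.545, 0.0052, 0.3072]
tool_rot: [0.248, 0.969, 0.001, -0.001]
force: [0.9, 1.2, -1.0]
finger_gap: 0.846
gripper_force: 0.0
```

Emit:
step_arm --moves '[1,-0.26,-0.93,0,0,1,-0.26,-0.93,0,0,1,-0.26,-0.93,0,0,1,-0.26,-0.93,0,0,1,-0.26,-0.93,0,0,1,-0.26,-0.93,0,0]'

```text
t: 6.1
tcp_pos: [0.4937, -0.1784, 0.3077]
tool_rot: [0.246, 0.969, 0.0, -0.0]
force: [-0.4, -0.4, 1.4]
finger_gap: 1.002
gripper_force: 0.0
```

```bash
python3 - <<'E'
from h import *
from scipy.spatial.transform import Rotation as Ro
s,p=snap("wrist"); print(s["tcp_pos"],s["tool_rot"])
M=np.array(p["mount"]);R=Ro.from_quat(s["tool_rot"]).as_matrix()
Rw=R@M[:3,:3]; tw=R@M[:3,3]+s["tcp_pos"]
p["R"]=Rw.T; p["t"]=-Rw.T@tw
W=world(p); cv2.imwrite("pics/w1.png",p["color"])
ok=(p["z_map"]>0)&(np.hypot(W[...,0]-.493,W[...,1]+.182)<.12)
for lo,hi,t in((.094,.112,"bar"),(.049,.06,"boxtop")):
    Q=W[ok&(W[...,2]>lo)&(W[...,2]<hi)]
    if len(Q)<5: print(t,len(Q));continue
    r=cv2.minAreaRect((Q[:,:2]*1000).astype(np.float32)); print(t,len(Q),Q.mean(0).round(4),r)
s,p=snap("scene");W=world(p);hsv=cv2.cvtColor(p["color"],cv2.COLOR_BGR2HSV)
m=(hsv[...,0]<15)&(hsv[...,1]>150)&(np.hypot(W[...,0]-.546,W[...,1]-.203)<.03)&(W[...,2]>.15)
print("cap z95",np.percentile(W[m][:,2],[50,90]))
E
```

```text
[ 0.49370987 -0.17837173  0.30769255] [ 2.45529439e-01  9.69388948e-01  4.83957433e-04 -3.56681033e-04]
bar 1708 [ 0.4889 -0.1834  0.102 ] ((490.29168701171875, -184.31626892089844), (15.843055725097656, 56.312339782714844), 61.72019577026367)
boxtop 20558 [ 0.4839 -0.1806  0.0559] ((489.9420166015625, -184.095703125), (150.0775909423828, 128.2200927734375), 61.43997573852539)
cap z95 [0.19185462 0.19384792]
```

View pics/w1.png

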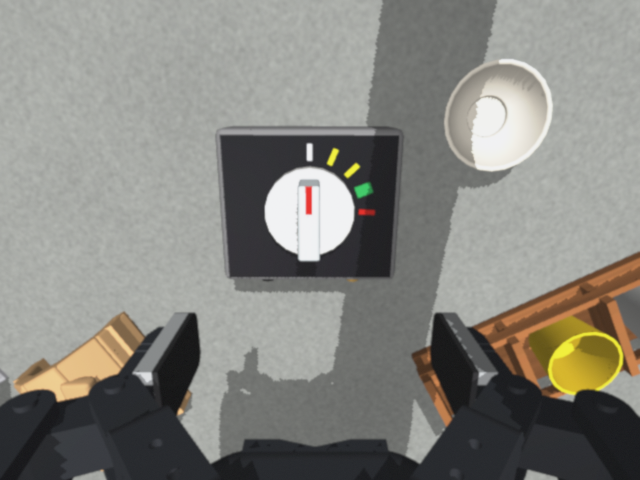

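The wrist view shows the bar at (309,215) lined up with the fingers and the dial at rest. The cap is back at 192 mm. Descending to the bar and gripping.

Emit:
step_arm --moves '[1,-0.013,-0.027,-0.3,0,1,-0.013,-0.027,-0.6,0,1,-0.013,-0.027,-0.75,0,1,-0.013,-0.027,-0.81,0,1,-0.013,-0.027,-0.81,0]'

```text
t: 6.82
tcp_pos: [0.4911, -0.1855, 0.1458]
tool_rot: [0.246, 0.969, 0.0, -0.0]
force: [0.6, -0.6, 0.7]
finger_gap: 1.002
gripper_force: 0.0
```

Emit:
step_arm --moves '[0,0,0,0,0,0,0,0,0,0,0,0,0,0,0,0,0,0,0,0,0,0,0,0,0,0,0,0,0,0]' --grip_force 40

```text
t: 7.58
tcp_pos: [0.4924, -0.1835, 0.147]
tool_rot: [0.248, 0.969, 0.002, 0.002]
force: [6.9, 12.8, 7.5]
finger_gap: 0.18
gripper_force: 42.1
```

Gripped (gap 0.18 ≈ 16 mm). The 14 N side load means the grip is about 2 mm off centre, so I'll shift to relieve it and start turning.

Emit:
step_arm --moves '[0,0.006,0.011,0,0,0,0.006,0.011,0,-0.03,0,0.006,0.011,0,-0.06,0,0.006,0.011,0,-0.09,0,0.006,0.011,0,-0.12,0,0.006,0.011,0,-0.15,0,0.006,0.011,0,-0.18,0,0.006,0.011,0,-0.2,0,0.006,0.011,0,-0.2,0,0.006,0.011,0,-0.2,0]'

```text
invalid input at $.moves: expected a multiple of 5 numbers
```

Emit:
step_arm --moves '[0,0.006,0.011,0,0,0,0.006,0.011,0,-0.03,0,0.006,0.011,0,-0.06,0,0.006,0.011,0,-0.09,0,0.006,0.011,0,-0.12,0,0.006,0.011,0,-0.15,0,0.006,0.011,0,-0.18,0,0.006,0.011,0,-0.2,0,0.006,0.011,0,-0.2]'

```text
t: 8.7
tcp_pos: [0.492, -0.1838, 0.147]
tool_rot: [0.534, 0.845, 0.0, 0.0]
force: [-0.6, 2.0, 6.8]
finger_gap: 0.174
gripper_force: 42.3
```

Turned 36° with low side forces. Going on to the third click.

Emit:
step_arm --moves '[0,0,0,0,-0.03,0,0,0,0,-0.06,0,0,0,0,-0.09,0,0,0,0,-0.12,0,0,0,0,-0.15,0,0,0,0,-0.17,0,0,0,0,-0.182,0,0,0,0,-0.182,0,0,0,0,-0.182,0,0,0,0,-0.182]'

```text
t: 9.95
tcp_pos: [0.4911, -0.1838, 0.147]
tool_rot: [0.751, 0.661, -0.001, -0.0]
force: [-3.5, -0.1, 8.3]
finger_gap: 0.183
gripper_force: 42.5
```

```bash
python3 - <<'E'
from h import *
from scipy.spatial.transform import Rotation as Ro
s,p=snap("wrist")
R=Ro.from_quat(s["tool_rot"]).as_matrix();M=np.array(p["mount"])
print(np.degrees(np.arctan2(R[1,0],R[0,0])),s["tcp_pos"],s["force"],s["ft_torque"],s["gripper_force"],np.abs(s["qd"]).max())
cv2.imwrite("pics/w2.png",p["color"])
Rw=R@M[:3,:3];p["R"]=Rw.T;p["t"]=-Rw.T@(R@M[:3,3]+s["tcp_pos"])
W=world(p);hsv=cv2.cvtColor(p["color"],cv2.COLOR_BGR2HSV)
m=((hsv[...,0]<8)|(hsv[...,0]>172))&(hsv[...,1]>120)&(abs(W[...,2]-.102)<.008)&(np.hypot(W[...,0]-.491,W[...,1]+.184)<.04)
Q=W[m]; print(len(Q))
if len(Q)>10:
    d=cv2.fitLine(Q[:,:2].astype(np.float32),cv2.DIST_L2,0,.01,.01).ravel(); print(Q.mean(0),np.degrees(np.arctan2(d[1],d[0])))
s,p=snap("scene"); cv2.imwrite("pics/s2.png",cv2.resize(p["color"][150:300,180:460],None,fx=2.8,fy=2.8))
E
```

```text
82.72173748567431 [ 0.49111774 -0.18384433  0.14700614] [-3.49642272 -0.06003447  8.31261321] [-0.07071225  0.65454483  0.19017335] 42.50296175479889 0.0018557651632983875
795
[ 0.493025   -0.16588764  0.10308756] 82.76427
```

View pics/w2.png

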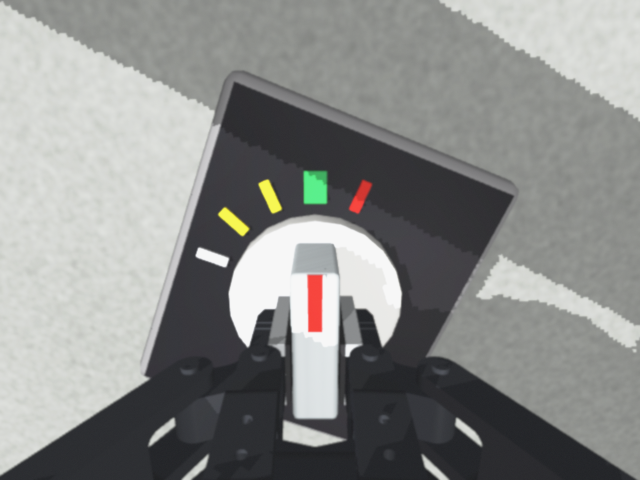

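The red stripe at (315,303) points straight at the green mark at (315,187), and its measured direction of 82.8° matches the 82.7° target. It is held still with a 42 N grip, and step 3's 0.3 s is covered.

```bash
python3 -c "
from station import manip
print(manip.sign_off())"
```

```text
the job is handed in; nothing more can be done
None
```

The pump cap was pressed to its stop and sprang back up, the dial is held still at the green third click with a 42 N grip, and the job is handed in; no verdict came back.

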